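# Swing the stand magnifier over the key

### The arm

A 6-joint arm with a two-finger parallel gripper is mounted at the origin on the work surface. World frame = base frame: x ahead of the robot, y to its left, z up, the work surface at z = 0. Lengths are in mm, angles in rad, forces in N, time in s.
With the tool pointing down it reaches from about 350 to 975 mm from the base axis. Payload 7.1 kg.
Tool frame: the origin (TCP) lies between the finger pads, 19 mm behind the fingertips; this is the grasp point; z points along the fingers, y is the line along which they close (so a half turn about z gives the same grasp; the last joint's range is limited). The gripper opens to 88 mm and grips with 3 to 60 N. Pads are 20 mm wide; open, the fingers measure 115 mm over their backs; the gripper's body (75 mm by 178 mm) begins 61 mm behind the grasp point.
Start: joints at [1.298, 0.423, 1.63, -0, 1.089, -0.019], TCP at [156.896, 604.97, 241.375] pointing down, gripper open.
Joint ranges: [-3, 3], [-0.9, 2.11], [0.09, 2.58], [-1.31, 4.45], [0.11, 2.69], [-2.54, 2.54]. Speed limits (rad/s): [2.39, 2.39, 3.01, 3.14, 3.14, 3.14].

### API

Orientations are given as a rotation vector (axis times angle).
In Python, from workcell import ctrl gives the robot as it stands.
- The arm moves only by the shell command python3 -m inch 'ROWS' [OPENING]. ROWS is JSON, a list of rows, each an object with "xyz": the shift along the tool's x, y, z in mm, a list of three; "rot": the turn, a rotation vector about the tool's x, y, z in rad, a list of three. In form: [{"xyz": [dx, dy, dz], "rot": [ax, ay, az]}, ...]. A call has 1 to 12 rows; each row is the pose to reach, as a shift and turn from the pose commanded when the call began, along the tool's axes at that moment; what a row does not reach only later rows make up. A row lasts 1/12 s, in which the tool goes at most 41.7 mm and 7.16 degrees, less where a joint would pass 70% of its speed; a pose out of reach is approached as far as the arm can. A call with a gripper value outside its range is refused whole. OPENING is the closure in counts, from 0 (fully open) to 255 (shut), set as the call begins (- or left out, the last holds). The fingers move at their own pace and stop on an object; the grip force is fixed at half the most. Time passes only in rows, so rows that repeat a pose let the fingers close. It gives the time, the measured TCP pose, the force, the opening and the grip force at its end, in the units of the state.
- ctrl.get_obs(): the state, without advancing time (a new reading comes with each control period).
- ctrl.get_image(name): name is "side" or "top"; returns the picture (480x640x3 uint8, red, green, blue); there is no depth.
- ctrl.camera_model(name): a dict with "fx", "fy", "cx", "cy" (pixels), "position" and "attitude" of the camera in the world. Camera axes: x right, y up, looking along -z (the intrinsics and any distortion apply to the point x, -y, -z); pixel columns grow to the right and rows downward; lengths in mm; the calibration is good to about 2 mm. A picture is of the moment at which its call begins. camera_model takes no time and is no camera call.
- ctrl.close_job(): hands the job in; it is judged then, once.
The state is a dict: "t": time; "qpos": joint angles; "qvel": joint speeds; "joint_torque": joint torques, N m; "ee_pos": TCP position; "orientation": TCP orientation; "ft_force": force on the tool from outside, world axes, zero at the start; "moment": the same for the moment, N m; "width": finger opening in mm; "grasp_force": force on a finger pad.
Only numpy, scipy, OpenCV 4.12 (cv2) and the standard library are available. Lean on these libraries where they do the work, as an engineer would, in place of code of your own. Each camera call takes 0.05 s, during which the arm holds its last target. There are 200 camera calls.

### The job

Swing the stand magnifier's lens round until it hangs centred over the key on the gridded board, by gently pushing its two arms sideways with a fingertip; do not grip anything. Keep off the lens glass, leave the exhibits and everything else lying where they are, and finish with the hand clear.

Things in the scene. Friction and masses are not known exactly. Their poses are not given: they have to be found in the camera images.
- exam_board: black gridded examination board, 300 (x) x 500 (y) x 20 mm, fixed during a run; origin at the centre of its underside
- magnifier: the stand magnifier: heavy grey round base (110 mm across, stands firm and does not shift) on the board with an upright pillar and two level swing arms one after the other, the outer one carrying a round lens; all of it is below 225 mm over the table; origin at the centre of the base's underside, on the pillar's axis
- shoulder (a point): pivot of the inner arm: on the pillar's vertical axis at the inner arm's mid-height, 195 mm over the table. A black tension nut reaches 22 mm above this point
- inner_arm (a joint): angle of the inner arm about the vertical pillar, rad; at 0 it points along the magnifier body's own -y axis, it grows counter-clockwise seen from above, limits -3.2 and 0.6. Stiff: needs 0.5 N m (about 5 N at 100 mm) and stays where it is left; while the outer arm is pushed it may creep along by a few hundredths of a rad
- inner_mid (a point): point on the middle line of the inner arm, 100 mm from the shoulder axis. The arm is a plain steel bar 10 mm wide and 14 mm high, 150 mm from shoulder axis to elbow axis; its local -x axis runs along the arm away from the pillar
- elbow (a point): pivot of the outer arm: on the vertical elbow axis at the outer arm's mid-height, 173 mm over the table, 150 mm from the shoulder axis. The outer arm hangs 22 mm below the inner one; the elbow's nut reaches 39 mm above this point and the hubs are 22 mm across
- outer_arm (a joint): angle of the outer arm relative to the inner arm, rad; 0 is straight on, it grows counter-clockwise seen from above, limits -2.6 and 2.6. Light: needs 0.07 N m (1 N at 70 mm), a seventh of the shoulder's friction, and stays where it is left; while the inner arm is pushed the outer arm is carried along, but the elbow may bend by up to 0.3 rad
- outer_mid (a point): point on the middle line of the outer arm, 70 mm from the elbow axis. The arm is a steel bar 10 mm wide and 14 mm high, bare from 11 mm to 86 mm from the elbow axis, then a ferrule 18 mm wide and the lens frame; its local -x axis runs along the arm towards the lens
- lens_glass: the clear lens, 86 mm across, in a black ring frame of 100 mm outer diameter and 14 mm height at the end of the outer arm; origin at the lens's centre, 150 mm from the elbow axis, 173 mm over the table. Fingers must not touch the glass; the frame may be touched
- key: brass door key, the exhibit to be viewed, lying flat on the board: round bow 25 mm across, blade with two teeth, 55 mm long, 3.5 mm thick; origin at its middle on the underside, local x along the blade
- coin: round coin, 26 mm across, 3 mm thick, an exhibit lying on the board; origin at the centre of its underside
- pocketknife: closed pocketknife, 80 x 18 x 12 mm, dark wooden scales with steel ends, an exhibit lying on the board; origin at the centre of its underside
- marker_tent: blank white folded exhibit marker on the board, 52 mm wide and 46 mm high; origin at the centre of its underside
- powder_jar: small jar of dusting powder with a black cap on the board, 50 mm across, 45 mm high; origin at the centre of its underside
- tape_roll: roll of tape lying on the table left of the board, 64 mm across, 24 mm high; origin at the centre of its underside
- loupe: hand magnifier lying on the table right of the board, ring 68 mm across with a 85 mm handle; origin near the joint of ring and handle, on the underside
- scissors: scissors with green handles lying on the table left of the board, 175 mm long, 10 mm high; origin at the pivot screw, on the underside

How it is judged (in metres and radians):
At the end, for the whole second after the job is handed in: The lens's centre is within 15 mm, seen from above, of the key's middle, so the whole key shows through the glass; both arms are at rest; key, coin and pocketknife are within 10 mm of where they lay (horizontal distance between lens_glass and key below 0.015 m and velocity of joint inner_arm between -0.05 and 0.05 rad/s and velocity of joint outer_arm between -0.05 and 0.05 rad/s and distance of each of key, coin, pocketknife from where it was at the start of the episode below 0.01 m); the robot touches nothing.
It fails at once if a finger or the hand touched the lens glass (contact force between any of the fingers, the arm and lens_glass above 0.3 N).
It fails at once if the magnifier was struck or forced (more than 20 N) (contact force between any of the fingers, the arm and magnifier above 20 N).
It fails at once if an arm of the magnifier was taken between the fingers (TCP on the bar's middle line, fingertips beside it) ((contact force between the fingers and magnifier above 1 N and y of the grasp point in the frame of inner_mid between -0.006 and 0.006 m and z of the grasp point in the frame of inner_mid between -0.03 and 0.02 m and x of the grasp point in the frame of inner_mid between -0.06 and 0.11 m) or (contact force between the fingers and magnifier above 1 N and y of the grasp point in the frame of outer_mid between -0.006 and 0.006 m and z of the grasp point in the frame of outer_mid between -0.03 and 0.02 m and x of the grasp point in the frame of outer_mid between -0.03 and 0.08 m)).
It fails at once if an exhibit was shifted or picked up (10 mm) (distance of any of key, coin, pocketknife from where it was at the start of the episode above 0.01 m).
It fails at once if something else on the bench was shifted or picked up (20 mm) (distance of any of marker_tent, powder_jar, tape_roll, loupe, scissors from where it was at the start of the episode above 0.02 m).
It also fails if it takes over 61 s, if anything falls off the work surface, if the arm or the gripper's body presses on something with over 40 N, if the wrist force passes 120 N, or if a joint passes its speed limit or range.

## Working session

There is one attempt and no reset: what is moved stays moved. The work goes in short steps, Python scripts to look and compute and a shell command to move; the robot and the scene stay as the last step left them, time stands still between calls to the robot, and variables do not carry over. Pictures are saved under pics/ and viewed, at most 10 in all, crops included, and the job is handed in when it is done.

```bash
mkdir -p pics; cat > h.py <<'E'
import numpy as np,cv2
from scipy.spatial.transform import Rotation as R
from workcell import ctrl
def rot(m):
    a=np.array(m["attitude"],float)
    if a.shape==(3,3): return a
    return R.from_rotvec(a).as_matrix() if a.size==3 else R.from_quat(a).as_matrix()
def px2w(name,u,v,z):
    m=ctrl.camera_model(name);d=np.array([(u-m["cx"])/m["fx"],-(v-m["cy"])/m["fy"],-1])
    d=rot(m)@d;p=np.array(m["position"],float);return p+d*(z-p[2])/d[2]
def w2px(name,P):
    m=ctrl.camera_model(name);c=rot(m).T@(np.array(P,float)-np.array(m["position"]))
    return m["cx"]+m["fx"]*c[0]/-c[2], m["cy"]+m["fy"]*c[1]/c[2]
def save(name,f):
    im=ctrl.get_image(name);cv2.imwrite(f,im[:,:,::-1]);return im
E
python3 - <<'E'
from h import *
for n in("top","side"): print(ctrl.camera_model(n)); save(n,f"pics/{n}0.png")
o=ctrl.get_obs();print(o["t"],o["ee_pos"],o["orientation"],o["width"],w2px("top",o["ee_pos"]))
E
```

```text
{'fx': 535.4101488902124, 'fy': 535.4101488902124, 'cx': 320.27159357579615, 'cy': 235.26482468777078, 'position': array([ 297.2345553 ,   -6.80424262, 1555.38193889]), 'attitude': array([ 0.123631  , -0.10667618, -1.56979775])}
{'fx': 555.651563850204, 'fy': 555.651563850204, 'cx': 318.2444123490274, 'cy': 239.10150330063405, 'position': array([ 330.17469471,  985.14834177, 1021.77400531]), 'attitude': array([ 0.14152053, -1.21997623, -2.70186979])}
0.1 [156.75542197 604.52150288 240.69034133] [-3.97549185e-01 -3.11612907e+00  2.16684818e-03] 87.82066923312108 (np.float64(71.9052614566904), np.float64(373.7509226896166))
```

View pics/top0.png

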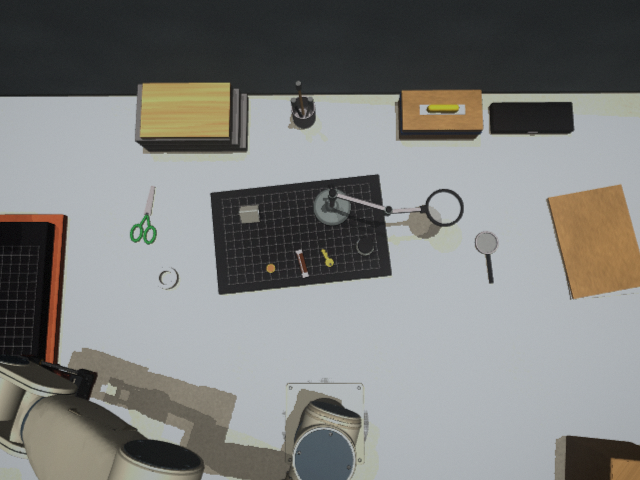

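View pics/side0.png

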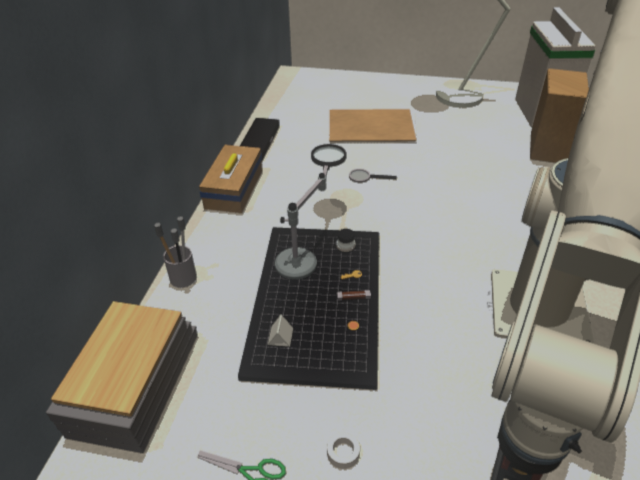

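The top view shows the base near (331,207), the shoulder at (333,194), the elbow at (389,210), the lens at (444,208) and the key at (327,257). I'll enlarge it to read these more precisely.

```bash
python3 - <<'E'
import cv2
im=cv2.imread("pics/top0.png")
c=im[170:290,300:480];cv2.imwrite("pics/c0.png",cv2.resize(c,None,fx=4.4,fy=4.4,interpolation=cv2.INTER_CUBIC))
E
```

```text
(no output)
```

View pics/c0.png

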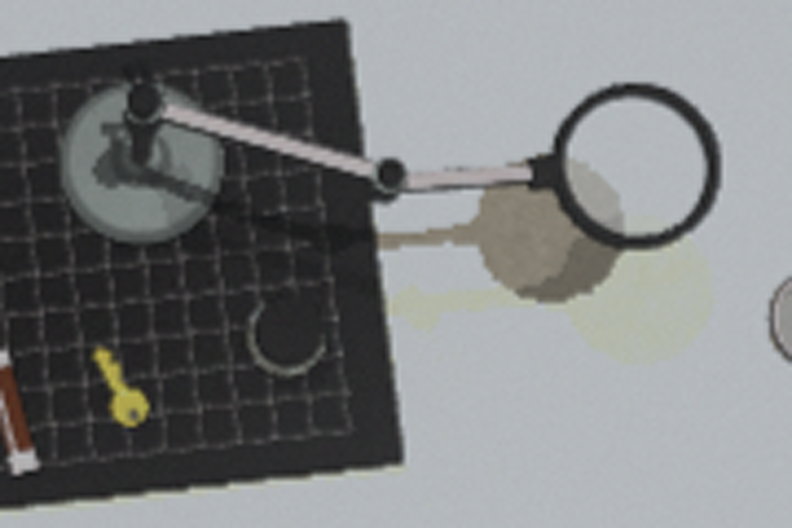

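```bash
cat >> h.py <<'E'
def crop(x,y,z,s=4.4,u0=300,v0=170): return px2w("top",u0+(x+.5)/s-.5,v0+(y+.5)/s-.5,z)
def ik(S,T,L=150):
    d=T-S;r=np.hypot(*d);b=np.arctan2(d[1],d[0]);a=np.arccos(r/2/L);return r,[(b+s*a,-2*s*a) for s in(1,-1)]
E
python3 - <<'E'
from h import *
P=dict(S=(145,99,217),E=(390,172,212),Lb=(637,166,180),key=(116,387,23),bow=(130,407,23),jar=(288,325,65),base=(141,161,35))
W={k:crop(*v)[:2] for k,v in P.items()}
for k in W: print(k,W[k].round(1))
# side
print("side S",px2w("side",292.5,207,217)[:2],"L",px2w("side",328.5,155,180)[:2],"key",px2w("side",351,275,23)[:2],"E",px2w("side",323,178,212)[:2])
print(np.hypot(*(W['E']-W['S'])),np.hypot(*(W['Lb']-W['E'])))
a1=np.arctan2(*(W['E']-W['S'])[::-1]);a2=np.arctan2(*(W['Lb']-W['E'])[::-1])
print("inner heading",a1,"outer heading",a2,"rel",a2-a1)
r,s=ik(W['S'],W['key']);print(r)
for h,rel in s:
    h=(h+np.pi)%(2*np.pi)-np.pi
    print("heading",h,"rel",rel,"dinner",h-a1,"outer head",h+rel,"E",W['S']+150*np.array([np.cos(h),np.sin(h)]))
for c in[(211,193),(378,176),(391,276),(219,294)]:print(px2w("top",*c,20)[:2])
for n,c in dict(coin=(270,268),knife=(302,263),tent=(249,213)).items():print(n,px2w("top",*c,25)[:2])
E
```

```text
S [606.3 -24. ]
E [ 563.6 -166. ]
Lb [ 573.1 -316.2]
key [458.7  -6.7]
bow [445.5 -15.8]
jar [ 493.7 -116.5]
base [606.7 -23.6]
side S [603.83347133 -11.64624315] L [ 571.95793827 -302.81917873] key [459.33750404  -6.08536929] E [ 557.04254928 -147.08235712]
148.19212277520123 150.49385339922154
inner heading -1.8630268884292525 outer heading -1.5078685641347027 rel 0.35515832429454974
148.66843879683597
heading -2.206188843413946 rel -2.1046303890634777 dinner -0.3431619549846934 outer head -4.3108192324774235 E [ 517.29034777 -144.77233663]
heading 1.9723660747021619 rel 2.1046303890634777 dinner 3.8353929631314143 outer head 4.0769964637656395 E [547.68481435 114.02076936]
[650.50394906 330.74457173]
[ 699.82166542 -160.51365965]
[ 405.51406032 -192.67766185]
[355.09353183 299.3795583 ]
coin [428.79837851 153.83447276]
knife [442.96333749  62.11733429]
tent [589.36797189 217.04119784]
```

Key at about (459,-7). The plan is to swing the inner arm −0.34 rad (push toward −x), then the outer arm clockwise about 2.46 rad, with closed fingers used as a single fingertip. The link lengths come out at 148 and 150 mm, against 150 expected.

```bash
cat >> h.py <<'E'
def to(xyz,heading=None,src=None):
    o=ctrl.get_obs();p=np.array(o["ee_pos"]) if src is None else np.array(src);r=R.from_rotvec(o["orientation"]);M=r.as_matrix()
    s=M.T@(np.array(xyz)-p);h=np.arctan2(M[1,0],M[0,0])
    print("t",round(o["t"],2),"ee",p.round(1),"head",h.round(3),"-> shift",s.round(1),"" if heading is None else "rz %.3f"%-((heading-h+np.pi)%(2*np.pi)-np.pi),"F",np.round(o["ft_force"],1),"q",np.round(o["qpos"],2),"w",round(o["width"],1))
E
python3 - <<'E'
from h import *
to((390,230,330)); to((635,-152,310)); to((635,-152,195))
E
```

```text
t 0.1 ee [156.8 604.5 240.7] head 2.888 -> shift [-319.8 -304.1  -88.9]  F [ 0.9  0.7 -0.3] q [ 1.3   0.42  1.63  0.    1.09 -0.02] w 87.8
t 0.1 ee [156.8 604.5 240.7] head 2.888 -> shift [-652.9 -612.3  -68.5]  F [ 0.9  0.7 -0.3] q [ 1.3   0.42  1.63  0.    1.09 -0.02] w 87.8
t 0.1 ee [156.8 604.5 240.7] head 2.888 -> shift [-652.9 -612.2   46.5]  F [ 0.9  0.7 -0.3] q [ 1.3   0.42  1.63  0.    1.09 -0.02] w 87.8
```

```bash
python3 -m inch '[{"xyz":[0,0,-40],"rot":[0,0,0]},{"xyz":[0,0,-80],"rot":[0,0,0]},{"xyz":[-320,-305,-85],"rot":[0,0,0]},{"xyz":[-320,-305,-85],"rot":[0,0,0]},{"xyz":[-320,-305,-85],"rot":[0,0,0]},{"xyz":[-320,-305,-85],"rot":[0,0,0]},{"xyz":[-320,-305,-85],"rot":[0,0,0]},{"xyz":[-320,-305,-85],"rot":[0,0,0]},{"xyz":[-320,-305,-85],"rot":[0,0,0]},{"xyz":[-320,-305,-85],"rot":[0,0,0]},{"xyz":[-320,-305,-85],"rot":[0,0,0]},{"xyz":[-320,-305,-85],"rot":[0,0,0]}]' 255
python3 - <<'E'
from h import *
to((635,-152,310))
E
```

```text
t: 1.1
ee_pos: [377.0, 249.1, 326.0]
orientation: [-0.397, -3.116, 0.0]
ft_force: [1.0, -0.3, -0.0]
width: 11.6
grasp_force: 0.0
t 1.1 ee [377.  249.1 326. ] head 2.888 -> shift [-350.3 -323.6   16.1]  F [ 1.  -0.3 -0. ] q [ 0.56  0.06  1.9  -0.    1.18 -0.76] w 11.6
```

```bash
python3 -m inch '[{"xyz":[-335,-308,20],"rot":[0,0,0]},{"xyz":[-335,-308,20],"rot":[0,0,0]},{"xyz":[-335,-308,20],"rot":[0,0,0]},{"xyz":[-335,-308,20],"rot":[0,0,0]},{"xyz":[-335,-308,20],"rot":[0,0,0]},{"xyz":[-335,-308,20],"rot":[0,0,0]},{"xyz":[-335,-308,20],"rot":[0,0,0]},{"xyz":[-335,-308,20],"rot":[0,0,0]},{"xyz":[-335,-308,20],"rot":[0,0,0]},{"xyz":[-335,-308,20],"rot":[0,0,0]},{"xyz":[-335,-308,20],"rot":[0,0,0]},{"xyz":[-335,-308,20],"rot":[0,0,0]}]'
python3 - <<'E'
from h import *
to((625,-150,195))
E
```

```text
t: 2.1
ee_pos: [626.1, -136.7, 304.8]
orientation: [0.403, 3.115, -0.003]
ft_force: [-2.0, -0.1, -0.1]
width: 0.7
grasp_force: 0.0
t 2.1 ee [ 626.1 -136.7  304.8] head 2.884 -> shift [ -2.2 -13.  109.9]  F [-2.  -0.1 -0.1] q [-0.23  0.38  1.54 -0.    1.22 -1.55] w 0.7
```

```bash
python3 -m inch '[{"xyz":[0,-12,30],"rot":[0,0,0]},{"xyz":[0,-12,60],"rot":[0,0,0]},{"xyz":[0,-12,90],"rot":[0,0,0]},{"xyz":[0,-12,108],"rot":[0,0,0]},{"xyz":[0,-12,108],"rot":[0,0,0]},{"xyz":[0,-12,108],"rot":[0,0,0]}]'
python3 - <<'E'
from h import *
S=np.array([606.3,-24.]);h0=-1.863
for d in(0,.1,.2,.3,.34,.37):
    h=h0-d;u=np.array([np.cos(h),np.sin(h)]);c=np.array([np.sin(h),-np.cos(h)])
    to((*(S+115*u-15*c),195),2.884-d)
E
```

```text
t: 2.6
ee_pos: [619.8, -142.5, 197.2]
orientation: [-0.397, -3.114, -0.001]
ft_force: [0.0, -1.0, 0.2]
width: 0.3
grasp_force: 0.0
t 2.6 ee [ 619.8 -142.5  197.2] head 2.888 -> shift [32.3 -4.1  2.3] rz 0.004 F [ 0.  -1.   0.2] q [-0.24  0.49  1.63  0.    1.02 -1.56] w 0.3
t 2.6 ee [ 619.8 -142.5  197.2] head 2.888 -> shift [43.9 -4.6  2.3] rz 0.104 F [ 0.  -1.   0.2] q [-0.24  0.49  1.63  0.    1.02 -1.56] w 0.3
t 2.6 ee [ 619.8 -142.5  197.2] head 2.888 -> shift [55.5 -3.9  2.3] rz 0.204 F [ 0.  -1.   0.2] q [-0.24  0.49  1.63  0.    1.02 -1.56] w 0.3
t 2.6 ee [ 619.8 -142.5  197.2] head 2.888 -> shift [66.9 -2.1  2.4] rz 0.304 F [ 0.  -1.   0.2] q [-0.24  0.49  1.63  0.    1.02 -1.56] w 0.3
t 2.6 ee [ 619.8 -142.5  197.2] head 2.888 -> shift [71.4 -1.1  2.4] rz 0.344 F [ 0.  -1.   0.2] q [-0.24  0.49  1.63  0.    1.02 -1.56] w 0.3
t 2.6 ee [ 619.8 -142.5  197.2] head 2.888 -> shift [74.8 -0.1  2.4] rz 0.374 F [ 0.  -1.   0.2] q [-0.24  0.49  1.63  0.    1.02 -1.56] w 0.3
```

Approach to just short of contact, then push slowly in the first part.

```bash
python3 -m inch '[{"xyz":[10,-2,2],"rot":[0,0,0]},{"xyz":[20,-4,2],"rot":[0,0,0]},{"xyz":[24,-4,2],"rot":[0,0,0]},{"xyz":[26,-4,2],"rot":[0,0,0]},{"xyz":[28,-4,2],"rot":[0,0,0]},{"xyz":[30,-4,2],"rot":[0,0,0.02]},{"xyz":[32,-4,2],"rot":[0,0,0.02]},{"xyz":[34,-4,2],"rot":[0,0,0.04]},{"xyz":[36,-4,2],"rot":[0,0,0.06]},{"xyz":[38,-4,2],"rot":[0,0,0.08]},{"xyz":[40,-4,2],"rot":[0,0,0.08]},{"xyz":[42,-4,2],"rot":[0,0,0.09]}]'
```

```text
t: 3.6
ee_pos: [580.4, -136.9, 196.9]
orientation: [0.538, 3.091, -0.001]
ft_force: [4.4, -2.6, 0.4]
width: 0.3
grasp_force: 2.5
```

```bash
python3 -m inch '[{"xyz":[2,0,0],"rot":[0,0,0.02]},{"xyz":[4,0,0],"rot":[0,0,0.04]},{"xyz":[6,0,0],"rot":[0,0,0.06]},{"xyz":[8,0.5,0],"rot":[0,0,0.07]},{"xyz":[10,1,0],"rot":[0,0,0.09]},{"xyz":[12,1,0],"rot":[0,0,0.11]},{"xyz":[14,1,0],"rot":[0,0,0.13]},{"xyz":[16,1,0],"rot":[0,0,0.14]}]'
python3 - <<'E'
from h import *
to((0,0,0)); im=save("top","pics/top1.png");c=im[170:290,300:480,::-1];cv2.imwrite("pics/c1.png",cv2.resize(c,None,fx=4.4,fy=4.4,interpolation=cv2.INTER_CUBIC))
E
```

```text
t: 4.27
ee_pos: [565.3, -131.0, 196.8]
orientation: [0.754, 3.046, -0.002]
ft_force: [2.9, -5.0, 0.7]
width: 0.5
grasp_force: 2.6
t 4.27 ee [ 565.3 -131.   196.8] head 2.656 -> shift [ 561.9 -147.8  194.9]  F [ 2.9 -5.   0.7] q [-0.25  0.41  1.77 -0.    0.96 -1.33] w 0.5
```

View pics/c1.png

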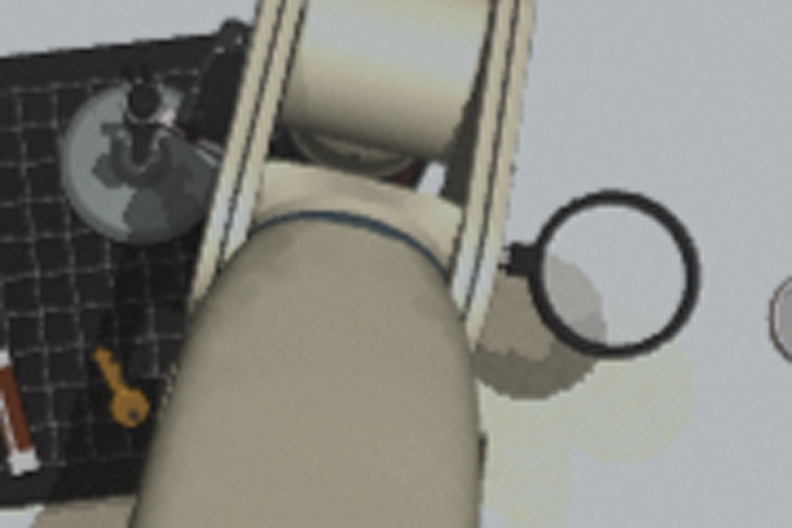

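The arm hides the elbow in this view, but the lens has swung to crop (613,273), so the push is working at about 5 N. From the TCP, the inner heading is about −2.07 against a target of −2.206, so I'll push on about 16 mm.

```bash
python3 -m inch '[{"xyz":[2,0,0],"rot":[0,0,0.02]},{"xyz":[4,0,0],"rot":[0,0,0.04]},{"xyz":[6,0,0],"rot":[0,0,0.06]},{"xyz":[8,0.5,0],"rot":[0,0,0.07]},{"xyz":[10,1,0],"rot":[0,0,0.09]},{"xyz":[12,1,0],"rot":[0,0,0.11]},{"xyz":[14,1,0],"rot":[0,0,0.13]},{"xyz":[15,1,0],"rot":[0,0,0.14]},{"xyz":[15,1,0],"rot":[0,0,0.14]}]'
python3 - <<'E'
from h import *
o=ctrl.get_obs();d=np.array(o["ee_pos"])[:2]-[606.3,-24];print(np.arctan2(d[1],d[0])-np.arcsin(15/np.hypot(*d)),o["ft_force"])
E
```

```text
t: 5.07
ee_pos: [551.9, -122.9, 196.6]
orientation: [0.965, 2.988, -0.002]
ft_force: [1.9, -4.3, 1.2]
width: 0.4
grasp_force: 1.9
-2.2071874530029567 [ 1.92179806 -4.26152425  1.22112481]
```

```bash
python3 -m inch '[{"xyz":[-15,0,0],"rot":[0,0,0]},{"xyz":[-35,0,0],"rot":[0,0,0]},{"xyz":[-35,0,-40],"rot":[0,0,0]},{"xyz":[-35,0,-80],"rot":[0,0,0]},{"xyz":[-35,0,-110],"rot":[0,0,0]},{"xyz":[-75,-40,-110],"rot":[0,0,0]},{"xyz":[-105,-80,-110],"rot":[0,0,0]},{"xyz":[-105,-120,-110],"rot":[0,0,0]},{"xyz":[-105,-160,-110],"rot":[0,0,0]},{"xyz":[-105,-180,-110],"rot":[0,0,0]},{"xyz":[-105,-180,-110],"rot":[0,0,0]}]'
python3 - <<'E'
from h import *
to((0,0,0)); im=save("top","pics/top2.png");c=im[170:290,300:480,::-1];cv2.imwrite("pics/c2.png",cv2.resize(c,None,fx=4.4,fy=4.4,interpolation=cv2.INTER_CUBIC))
E
```

```text
t: 5.98
ee_pos: [528.0, -333.8, 305.6]
orientation: [-0.971, -2.986, 0.002]
ft_force: [0.2, 0.2, -0.7]
width: 0.7
grasp_force: 0.0
t 5.98 ee [ 528.  -333.8  305.6] head 2.513 -> shift [622.9 -40.  306.7]  F [ 0.2  0.2 -0.7] q [-0.58  0.36  1.57 -0.    1.21 -1.52] w 0.7
```

View pics/c2.png

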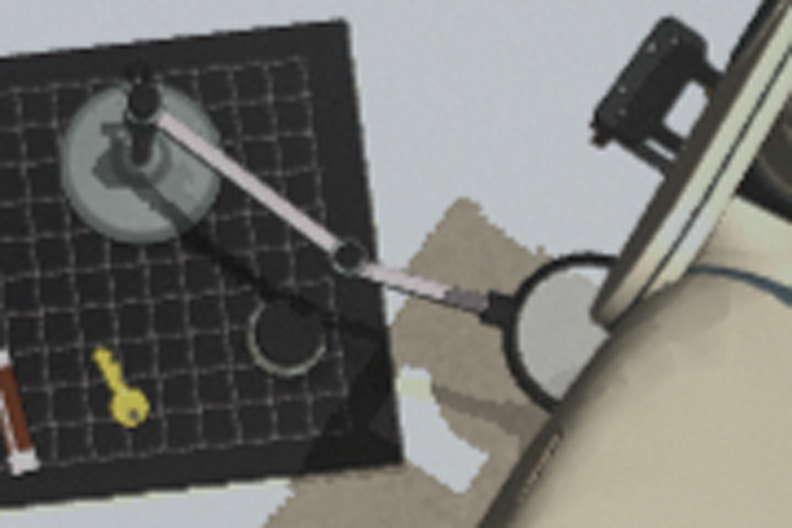

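The elbow nut is now at crop (348,257) and the outer arm runs to the ferrule at (493,309).

```bash
python3 - <<'E'
from h import *
E=crop(348,257,212)[:2];f=crop(493,309,180)[:2];S=np.array([606.3,-24])
h1=np.arctan2(*(E-S)[::-1]);E2=S+150*np.array([np.cos(h1),np.sin(h1)]);h2=np.arctan2(*(f-E2)[::-1])
K=np.array([458.7,-6.7]);r,s=ik(S,K);print(E,E2,f,np.hypot(*(f-E)),h1,h2,s,"final outer heading",np.arctan2(*(K-E2)[::-1]),np.hypot(*(K-E2)))
u=np.array([np.cos(h2),np.sin(h2)]);c=np.array([np.sin(h2),-np.cos(h2)])
to((*(E2+62*u-50*c),305),np.arctan2(c[1],c[0]))
to((*(E2+62*u-50*c),177),np.arctan2(c[1],c[0]))
E
```

```text
[ 513.77325482 -140.76879976] [ 513.14209628 -141.56532216] [ 487.68548395 -228.63820123] 91.66026131438038 -2.240881431205392 -1.855229138446853 [(np.float64(4.077454262308831), np.float64(-2.105075858760312)), (np.float64(1.972378403548519), np.float64(2.105075858760312))] final outer heading 1.9544689380582552 145.4393240100215
t 6.03 ee [ 529.5 -331.6  305.7] head 2.513 -> shift [ 57.  102.6   0.8] rz -0.344 F [ 0.1  0.2 -0.8] q [-0.58  0.36  1.57 -0.    1.21 -1.52] w 0.4
t 6.03 ee [ 529.5 -331.6  305.7] head 2.513 -> shift [ 56.8 102.6 128.8] rz -0.344 F [ 0.1  0.2 -0.8] q [-0.58  0.36  1.57 -0.    1.21 -1.52] w 0.4
```

```bash
python3 -m inch '[{"xyz":[30,30,0],"rot":[0,0,-0.1]},{"xyz":[57,55,0],"rot":[0,0,-0.2]},{"xyz":[57,85,0],"rot":[0,0,-0.3]},{"xyz":[57,102,0],"rot":[0,0,-0.344]},{"xyz":[57,102,30],"rot":[0,0,-0.344]},{"xyz":[57,102,60],"rot":[0,0,-0.344]},{"xyz":[57,102,90],"rot":[0,0,-0.344]},{"xyz":[57,102,115],"rot":[0,0,-0.344]},{"xyz":[57,102,129],"rot":[0,0,-0.344]},{"xyz":[57,102,129],"rot":[0,0,-0.344]},{"xyz":[57,102,129],"rot":[0,0,-0.344]}]'
python3 - <<'E'
from h import *
E=np.array([513.1,-141.6]);h2=-1.855
u=np.array([np.cos(h2),np.sin(h2)]);c=np.array([np.sin(h2),-np.cos(h2)])
to((*(E+62*u-15*c),177),np.arctan2(c[1],c[0]))
# arc rows in tool frame: rotate about the elbow; tool at (x=-15,y=-+62)
M=R.from_rotvec(ctrl.get_obs()["orientation"]).as_matrix()
e=(M.T@np.array([*(E-(E+62*u-15*c)),0]))[:2];print("elbow in tool",e)
for a in np.arange(1,13)*.06:
    Q=R.from_rotvec([0,0,a]).as_matrix()[:2,:2];print(round(a,2),(e-Q@e).round(1))
E
```

```text
t: 6.95
ee_pos: [544.7, -212.1, 176.5]
orientation: [-0.436, -3.109, -0.001]
ft_force: [0.4, -0.4, -0.4]
width: 0.7
grasp_force: 0.0
t 6.95 ee [ 544.7 -212.1  176.5] head 2.863 -> shift [35.1 -3.  -0.4] rz 0.005 F [ 0.4 -0.4 -0.4] q [-0.39  0.45  1.77  0.    0.93 -1.68] w 0.7
elbow in tool [14.67097451 62.07864673]
0.06 [ 3.7 -0.8]
0.12 [ 7.5 -1.3]
0.18 [11.4 -1.6]
0.24 [15.2 -1.7]
0.3 [19.  -1.6]
0.36 [22.8 -1.2]
0.42 [26.6 -0.6]
0.48 [30.3  0.2]
0.54 [34.   1.3]
0.6 [37.6  2.6]
0.66 [41.1  4. ]
0.72 [44.6  5.7]
```

```bash
python3 -m inch '[{"xyz":[10,-1,0],"rot":[0,0,0]},{"xyz":[20,-2,0],"rot":[0,0,0]},{"xyz":[26,-3,0],"rot":[0,0,0]},{"xyz":[28,-3,0],"rot":[0,0,0]},{"xyz":[30,-3,0],"rot":[0,0,0]},{"xyz":[32,-3,0],"rot":[0,0,0]},{"xyz":[34,-3,0],"rot":[0,0,0]},{"xyz":[35,-3,0],"rot":[0,0,0]}]'
```

```text
t: 7.62
ee_pos: [510.7, -206.8, 177.5]
orientation: [0.438, 3.11, -0.001]
ft_force: [0.8, -1.2, 1.3]
width: 0.0
grasp_force: 0.7
```

```bash
python3 -m inch '[{"xyz":[3.7,-0.8,0],"rot":[0,0,0.06]},{"xyz":[7.5,-1.3,0],"rot":[0,0,0.12]},{"xyz":[11.4,-1.6,0],"rot":[0,0,0.18]},{"xyz":[15.2,-1.7,0],"rot":[0,0,0.24]},{"xyz":[19,-1.6,0],"rot":[0,0,0.3]},{"xyz":[22.8,-1.2,0],"rot":[0,0,0.36]},{"xyz":[26.6,-0.6,0],"rot":[0,0,0.42]},{"xyz":[30.3,0.2,0],"rot":[0,0,0.48]},{"xyz":[34,1.3,0],"rot":[0,0,0.54]},{"xyz":[37.6,2.6,0],"rot":[0,0,0.6]},{"xyz":[41.1,4,0],"rot":[0,0,0.66]},{"xyz":[44.6,5.7,0],"rot":[0,0,0.72]}]'
python3 - <<'E'
from h import *
o=ctrl.get_obs();d=np.array(o["ee_pos"])[:2]-[513.1,-141.6];M=R.from_rotvec(o["orientation"]).as_matrix();print("elbow in tool",M.T@np.array([*-d,0]),"arm head",np.arctan2(d[1],d[0])-np.arctan2(15,62))
save("top","pics/top3.png")
E
```

```text
t: 8.62
ee_pos: [469.4, -188.9, 177.2]
orientation: [1.51, 2.754, 0.0]
ft_force: [1.0, -0.5, 0.3]
width: 0.7
grasp_force: 0.7
elbow in tool [1.63603964e+01 6.22546302e+01 2.59601104e-02] arm head -2.554125727954574
```

View pics/top3.png

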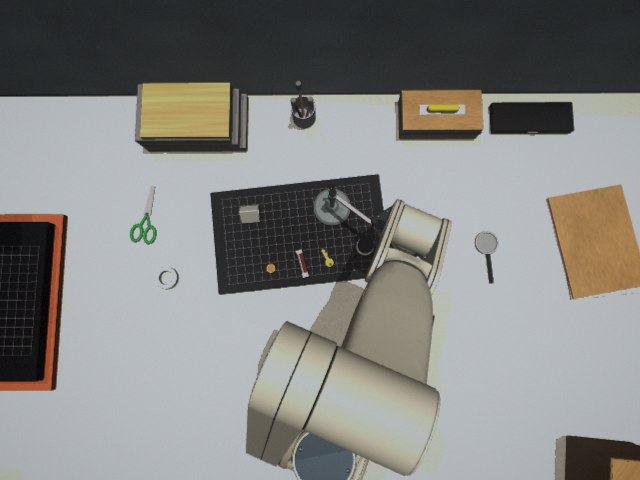

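The arm hides the lens here; the exhibits are where they were and contact is about 1 N. Continuing the arc.

```bash
python3 -m inch '[{"xyz":[3.7,-0.8,0],"rot":[0,0,0.06]},{"xyz":[7.5,-1.3,0],"rot":[0,0,0.12]},{"xyz":[11.4,-1.6,0],"rot":[0,0,0.18]},{"xyz":[15.2,-1.7,0],"rot":[0,0,0.24]},{"xyz":[19,-1.6,0],"rot":[0,0,0.3]},{"xyz":[22.8,-1.2,0],"rot":[0,0,0.36]},{"xyz":[26.6,-0.6,0],"rot":[0,0,0.42]},{"xyz":[30.3,0.2,0],"rot":[0,0,0.48]},{"xyz":[34,1.3,0],"rot":[0,0,0.54]},{"xyz":[37.6,2.6,0],"rot":[0,0,0.6]},{"xyz":[41.1,4,0],"rot":[0,0,0.66]},{"xyz":[44.6,5.7,0],"rot":[0,0,0.72]}]'
```

```text
t: 9.67
ee_pos: [449.5, -148.2, 177.0]
orientation: [-2.382, -2.048, 0.001]
ft_force: [-0.2, -1.7, 1.0]
width: 0.5
grasp_force: 0.6
```

```bash
python3 -m inch '[{"xyz":[3.7,-0.8,0],"rot":[0,0,0.06]},{"xyz":[7.5,-1.3,0],"rot":[0,0,0.12]},{"xyz":[11.4,-1.6,0],"rot":[0,0,0.18]},{"xyz":[15.2,-1.7,0],"rot":[0,0,0.24]},{"xyz":[19,-1.6,0],"rot":[0,0,0.3]},{"xyz":[22.8,-1.2,0],"rot":[0,0,0.36]},{"xyz":[26.6,-0.6,0],"rot":[0,0,0.42]},{"xyz":[30.3,0.2,0],"rot":[0,0,0.48]},{"xyz":[34,1.3,0],"rot":[0,0,0.54]},{"xyz":[37.6,2.6,0],"rot":[0,0,0.6]},{"xyz":[41.1,4,0],"rot":[0,0,0.66]}]'
python3 - <<'E'
from h import *
o=ctrl.get_obs();d=np.array(o["ee_pos"])[:2]-[513.1,-141.6];M=R.from_rotvec(o["orientation"]).as_matrix();print("elbow in tool",M.T@np.array([*-d,0]),"arm head",np.arctan2(d[1],d[0])-np.arctan2(15,62), o["qpos"],o["ft_force"])
im=save("top","pics/top4.png");c=im[170:290,300:480,::-1];cv2.imwrite("pics/c4.png",cv2.resize(c,None,fx=4.4,fy=4.4,interpolation=cv2.INTER_CUBIC))
E
```

```text
t: 10.58
ee_pos: [459.1, -107.8, 176.8]
orientation: [-2.916, -1.166, 0.003]
ft_force: [-1.8, -0.6, 0.5]
width: 0.7
grasp_force: 0.6
elbow in tool [15.84830576 61.66580551 -0.11843078] arm head 2.3455068247555317 [-2.55828673e-01  2.97153585e-01  2.01013660e+00 -2.86867429e-04
  8.36317806e-01  5.54635048e-01] [-1.82092406 -0.62191599  0.50562815]
```

View pics/c4.png

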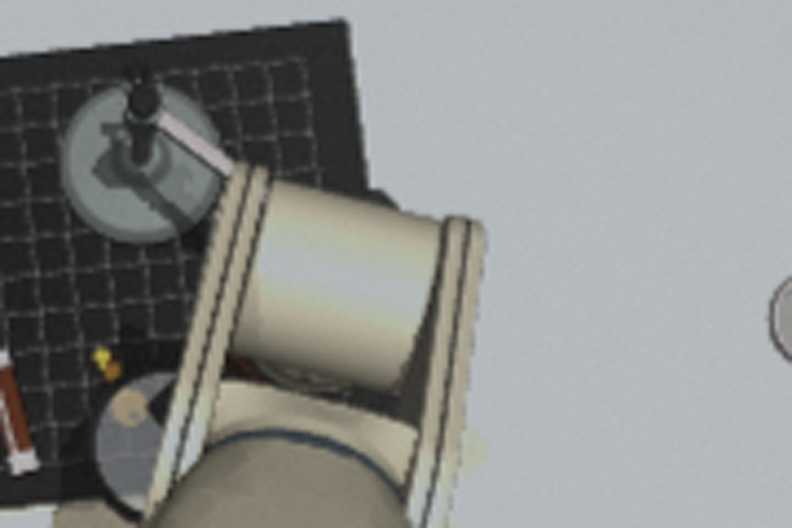

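The lens ring's left edge is now at crop (92,440), close to the key. I'll go 0.34 rad further, then back off to the right and measure.

```bash
python3 -m inch '[{"xyz":[3.7,-0.8,0],"rot":[0,0,0.06]},{"xyz":[7.5,-1.3,0],"rot":[0,0,0.12]},{"xyz":[11.4,-1.6,0],"rot":[0,0,0.18]},{"xyz":[15.2,-1.7,0],"rot":[0,0,0.24]},{"xyz":[19,-1.6,0],"rot":[0,0,0.3]},{"xyz":[21.5,-1.3,0],"rot":[0,0,0.34]},{"xyz":[21.5,-1.3,0],"rot":[0,0,0.34]}]'
python3 - <<'E'
from h import *
o=ctrl.get_obs();d=np.array(o["ee_pos"])[:2]-[513.1,-141.6];print("arm head",np.arctan2(d[1],d[0])-np.arctan2(15,62))
to((430,-300,178))
E
```

```text
t: 11.22
ee_pos: [474.5, -92.2, 176.9]
orientation: [-3.071, -0.659, 0.001]
ft_force: [0.1, -0.2, 0.4]
width: 0.5
grasp_force: 0.0
arm head 1.9960399394613915
t 11.22 ee [474.5 -92.2 176.9] head 0.423 -> shift [-125.9  171.2   -1.1]  F [ 0.1 -0.2  0.4] q [-0.22  0.31  1.99  0.    0.84  0.93] w 0.5
```

Back off along −x of the tool first, then rise and swing right.

```bash
python3 -m inch '[{"xyz":[-15,0,0],"rot":[0,0,0]},{"xyz":[-35,0,0],"rot":[0,0,0]},{"xyz":[-35,0,-40],"rot":[0,0,0]},{"xyz":[-35,0,-80],"rot":[0,0,0]},{"xyz":[-35,0,-110],"rot":[0,0,0]},{"xyz":[-60,35,-110],"rot":[0,0,0]},{"xyz":[-80,70,-110],"rot":[0,0,0]},{"xyz":[-95,110,-110],"rot":[0,0,0]},{"xyz":[-110,145,-110],"rot":[0,0,0]},{"xyz":[-120,180,-110],"rot":[0,0,0]},{"xyz":[-120,200,-110],"rot":[0,0,0]},{"xyz":[-120,200,-110],"rot":[0,0,0]}]'
python3 - <<'E'
from h import *
im=save("top","pics/top5.png");c=im[170:290,300:480,::-1];cv2.imwrite("pics/c5.png",cv2.resize(c,None,fx=4.4,fy=4.4,interpolation=cv2.INTER_CUBIC))
E
```

```text
t: 12.22
ee_pos: [447.5, -327.8, 287.0]
orientation: [3.07, 0.657, 0.001]
ft_force: [-0.5, -0.1, -0.4]
width: 0.3
grasp_force: 0.0
```

View pics/c5.png

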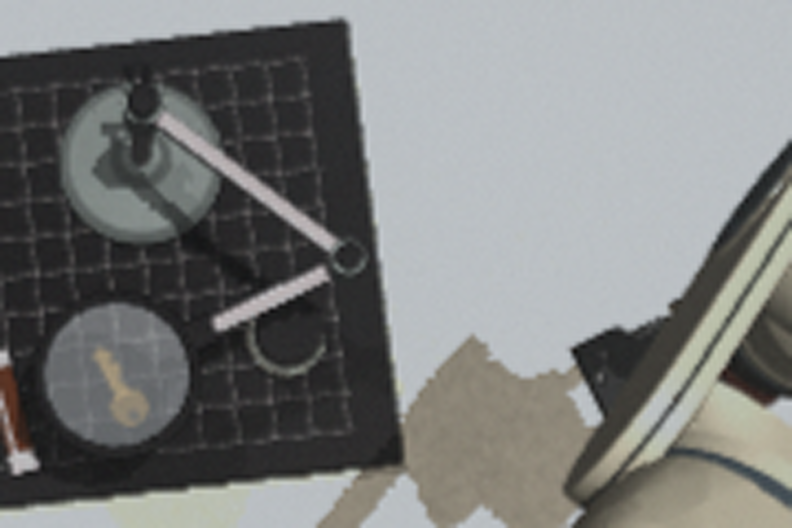

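The glass spans crop x 44–190 and y 303–446, so its centre is at about (117,374.5). The elbow has stayed at (348,257).

```bash
python3 - <<'E'
from h import *
L=crop(117,374.5,176)[:2];K=np.array([458.7,-6.7]);E=crop(348,257,212)[:2]
print(L,np.hypot(*(L-E)),L-K,np.hypot(*(L-K)));h=np.arctan2(*(L-E)[::-1]);print(h,np.arctan2(*(K-E)[::-1]))
for hh in(h-.0,h-.05,h-.1):print(E+150*np.array([np.cos(hh),np.sin(hh)])-K)
print(px2w("top",300+117/4.4,170+387/4.4,23))
E
```

```text
[449.93456079  -7.32463691] 147.9281023176424 [-8.76543921 -0.62463691] 8.787667256522905
2.017009041992983 1.9605641463102272
[-9.65957116  1.24439709]
[-2.81583081  4.31058369]
[4.1726021  7.03089391]
[457.54055694  -8.4659195   23.        ]
```

The lens is about 9 mm off, which is inside the 15 mm limit. A gentle nudge of about 0.055 rad will centre it better, so I'll retrace to the contact and push about 4 mm further.

```bash
python3 -m inch '[{"xyz":[10,-40,0],"rot":[0,0,0]},{"xyz":[30,-80,0],"rot":[0,0,0]},{"xyz":[45,-115,0],"rot":[0,0,0]},{"xyz":[65,-150,0],"rot":[0,0,0]},{"xyz":[80,-185,0],"rot":[0,0,0]},{"xyz":[85,-200,0],"rot":[0,0,0]},{"xyz":[85,-200,0],"rot":[0,0,0]},{"xyz":[85,-200,35],"rot":[0,0,0]},{"xyz":[85,-200,70],"rot":[0,0,0]},{"xyz":[85,-200,100],"rot":[0,0,0]},{"xyz":[85,-200,110],"rot":[0,0,0]},{"xyz":[85,-200,110],"rot":[0,0,0]}]'
```

```text
t: 13.27
ee_pos: [440.5, -106.3, 175.1]
orientation: [-3.069, -0.659, 0.008]
ft_force: [0.2, -0.1, 0.0]
width: 0.7
grasp_force: 0.0
```

```bash
python3 -m inch '[{"xyz":[10,0,0],"rot":[0,0,0]},{"xyz":[20,0,0],"rot":[0,0,0]},{"xyz":[28,0,0],"rot":[0,0,0]},{"xyz":[32,0,0],"rot":[0,0,0.02]},{"xyz":[34,0,0],"rot":[0,0,0.03]},{"xyz":[36,-0.5,0],"rot":[0,0,0.04]},{"xyz":[37.5,-0.5,0],"rot":[0,0,0.05]},{"xyz":[38.5,-0.5,0],"rot":[0,0,0.055]},{"xyz":[38.5,-0.5,0],"rot":[0,0,0.055]},{"xyz":[38.5,-0.5,0],"rot":[0,0,0.055]}]'
```

```text
t: 14.1
ee_pos: [477.5, -90.4, 177.2]
orientation: [-3.089, -0.573, -0.0]
ft_force: [-0.5, 0.3, 0.2]
width: 0.4
grasp_force: 0.0
```

```bash
python3 -m inch '[{"xyz":[-15,0,0],"rot":[0,0,0]},{"xyz":[-35,0,0],"rot":[0,0,0]},{"xyz":[-35,0,-40],"rot":[0,0,0]},{"xyz":[-35,0,-80],"rot":[0,0,0]},{"xyz":[-35,0,-110],"rot":[0,0,0]},{"xyz":[-60,35,-110],"rot":[0,0,0]},{"xyz":[-80,70,-110],"rot":[0,0,0]},{"xyz":[-95,110,-110],"rot":[0,0,0]},{"xyz":[-110,145,-110],"rot":[0,0,0]},{"xyz":[-120,180,-110],"rot":[0,0,0]},{"xyz":[-120,200,-110],"rot":[0,0,0]},{"xyz":[-120,200,-110],"rot":[0,0,0]}]'
python3 - <<'E'
from h import *
im=save("top","pics/top6.png");c=im[170:290,300:480,::-1];cv2.imwrite("pics/c6.png",cv2.resize(c,None,fx=4.4,fy=4.4,interpolation=cv2.INTER_CUBIC))
E
```

```text
t: 15.1
ee_pos: [437.7, -323.9, 287.1]
orientation: [3.088, 0.567, 0.002]
ft_force: [0.4, 0.2, 0.9]
width: 0.4
grasp_force: 0.0
```

View pics/c6.png

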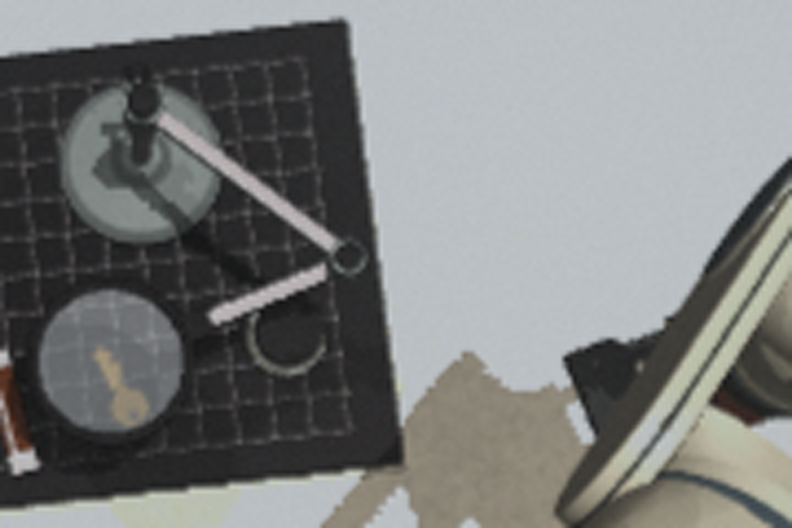

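The glass centre is now at crop (110.5,361), about 13.5 px up from before. That puts the lens near (458,-3), roughly 4 mm from the key's middle. The exhibits have not moved and the hand is clear, so I'm handing in.

```bash
python3 -c "
from h import *
print(crop(110.5,361,176)-np.array([458.7,-6.7,0]));print(ctrl.close_job())"
```

```text
[ -0.75853206   3.18159661 176.        ]
the job is handed in; nothing more can be done
None
```

The lens now hangs over the key, about 3 mm off centre by the last top-camera picture. The exhibits appear unmoved, the hand is clear, and the job was handed in at about 15 s; no verdict was returned.

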